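# Turn the drying coaster with the turner

### The job

The freshly disinfected turquoise coaster has to dry on its other face: lift the grey pill organiser off the drip rack and set it upright in the wooden tray, then take the turner by its handle, slip its blade under the coaster and, with a roll of the wrist that tips blade and coaster together, flip the coaster over the middle rib so that it lies flat, ringed side up, in the other bay of the rack. Keep the gripper off the coaster and lay the turner back on its rest as it was. Do not push the other things on the table about or knock them over.

Things in the scene. Friction and masses are not known exactly. Their poses are not given: they have to be found in the camera images.
- rack: Wooden drip rack, fixed, 120 (x) by 236 mm (y), origin under its centre; open -x end faces the robot. Two bays, +y and -y, parted by a rib at y=0, 6 mm thick, 26 mm high (like lips at y=+-115). Each bay has two slats along x, 10 wide, 112 long, tops at 20 mm, at y=+-15 and +-83 mm: between them a channel 58 mm wide, centre y=+-49, from 4 mm (base board) to 20 mm height, for the blade.
- coaster: Turquoise silicone coaster, square, 100 x 100 x 8 mm, about 70 g, lying parallel on the slats of one bay (either). Origin at its very centre, 57 mm from the rib; z points out of its plain face (up at first); the other has moulded rings. Its inner edge is 4 mm from the rib, which stands 6 mm above the slats: it pivots there when its outer side is raised. Shoved over fast, it flies past the bay.
- organiser: Grey pill organiser with eight flaps (fixed), 55 (its x) by 100 (its y) by 30 mm high, about 130 g, on the slats of the bay without the coaster, long side along the rack's y. Origin at the centre of its underside, z up. Grip it across the 55 mm.
- tray: Fixed shallow wooden tray with room for the organiser, 140 mm (x) by 180 mm (y) outside, walls 5 mm thick and 12 mm high, floor 5 mm thick. Origin under its centre on the table. The tray stands to one side of the rack and the turner rest to the other, either way round.
- turner: Offset steel turner, 200 mm long, 120 g. Origin at the level of the blade's underside, below the middle of the handle; x points to the tip, z up. Handle: black bar 14 wide (y), 18 high, x=-50 to 45, centreline z=46 mm; grip it across y at x=0. A sloping neck 16 mm wide leads down to the flat blade, 42 wide, 2.5 thick, x=60 to 150, z=0 to 2.5 mm.
- rest: Fixed aluminium turner rest, origin on the table. Foot plate 4 mm thick, 70 wide, x=-60 to 160 mm; saddle at x=-40, 12 long, top at 41 mm, cheeks 34 mm apart and 8 high. The turner lies with its axes along the rest's, its origin 4 mm above the rest's: blade on the plate, rear of the handle in the saddle, handle towards the robot.
- charger: Bystander: white hearing aid charger, 70 x 95 mm, 40 mm high, origin under its centre.
- batteries: Bystander: transparent battery blister rack, 45 x 80 mm, 91 mm high, origin under its centre.
- clipper: Bystander: steel nail clipper lying flat, 80 x 13 mm along its x, 14 mm high, origin under its centre.
- glasses_case: Bystander: dark wooden glasses case, 60 mm (x) by 160 mm (y), 33 mm high, origin under its centre.
- medicine: Bystander: amber glass medicine jar, 48 mm diameter, 85 mm high, origin under its centre.
- mug: Bystander: white mug with a handle at its +y side, 76 mm diameter, 85 mm high, origin under its centre.

How it is judged:
On the way, in this order (a step that is already met when the one before it is completed fails the run):
1. the pill organiser stands upright in the wooden tray, let go (x of organiser in the frame of tray between -0.045 and 0.045 m and y of organiser in the frame of tray between -0.055 and 0.055 m and height (world z) of organiser below 0.012 m and angle between organiser's own z axis and vertical below 0.1 rad and contact force between the fingers and organiser below 0.1 N), for 0.2 s.
2. the turner, rolled by at least 30 degrees, bears the coaster tipped by at least 30 degrees ((angle between turner's own y axis and vertical below 1.047 rad or angle between turner's own y axis and vertical above 2.094 rad) and angle between coaster's own z axis and vertical above 0.524 rad and contact force between turner and coaster above 0.02 N), for 0.02 s.
At the end, for the whole second after the job is handed in: Coaster ringed side up in the other bay, within 10 degrees of flat, 70 mm or more from its start, centre within 80 mm across and 35 mm along of the rack's. Organiser upright in the tray, within 45 x 55 mm of its centre. Turner level on its rest, within 20 mm along, 15 across, 5 up. All still (angle between coaster's own z axis and vertical above 2.967 rad and distance of coaster from where it was at the start of the episode above 0.07 m and y of coaster in the frame of rack between -0.08 and 0.08 m and x of coaster in the frame of rack between -0.035 and 0.035 m and linear speed of each of coaster, turner below 0.02 m/s and x of organiser in the frame of tray between -0.045 and 0.045 m and y of organiser in the frame of tray between -0.055 and 0.055 m and height (world z) of organiser below 0.012 m and angle between each of organiser, turner's own z axis and vertical below 0.1 rad and x of turner in the frame of rest between -0.02 and 0.02 m and y of turner in the frame of rest between -0.015 and 0.015 m and height (world z) of turner below 0.009 m); the robot touches nothing.
It fails at once if the gripper or arm touches the coaster (contact force between any of the fingers, the arm and coaster above 0.3 N).
It fails at once if the organiser is tipped over (angle between organiser's own z axis and vertical above 0.7 rad).
It fails at once if a bystander is pushed more than 20 mm or knocked over (distance of any of charger, batteries, clipper, glasses_case, medicine, mug from where it was at the start of the episode above 0.02 m or angle between any of batteries, medicine, mug's own z axis and vertical above 0.5 rad).
It also fails if it takes over 58 s, if anything falls off the work surface, if the arm or the gripper's body presses on something with over 40 N, if the wrist force passes 120 N, or if a joint passes its speed limit or range.

### The arm

A 6-joint arm with a two-finger parallel gripper is mounted at the origin on the work surface. World frame = base frame: x ahead of the robot, y to its left, z up, the work surface at z = 0. Lengths are in m, angles in rad, forces in N, time in s.
With the tool pointing down it reaches from about 0.3 to 0.775 m from the base axis. Payload 14.6 kg.
Tool frame: the origin (TCP) lies at the very end of the fingers, on their centre line; the grasp point (between the pads) lies 19 mm behind it; z points along the fingers, y is the line along which they close (so a half turn about z gives the same grasp; the last joint's range is limited). The gripper opens to 94 mm and grips with 3 to 60 N. Pads are 16 mm wide; open, the fingers measure 119 mm over their backs; the gripper's body (75 mm by 177 mm) begins 78 mm behind the grasp point.
Start: joints at [1.214, 0.3, 1.521, -0, 1.321, -0.067], TCP at [0.157, 0.527, 0.205] pointing down, gripper open.
Joint ranges: [-3.03, 3.03], [-0.79, 2.21], [0.23, 2.52], [-1.04, 4.18], [0, 3.07], [-2.55, 2.55]. Speed limits (rad/s): [2.22, 2.22, 2.57, 3.14, 3.14, 3.14].

### API

Orientations are given as [roll, pitch, yaw] about the fixed x, y, z axes, in that order (R = Rz(yaw) Ry(pitch) Rx(roll)).
In Python, from station import ctrl, cams gives the robot as it stands. The module is installed in compiled form; this text tells all that it offers.
- The arm moves only by the tool arm_command, never from a script. Its argument "plan" is a list that holds one entry, the list of rows, each a list of 7 numbers: the shift along the tool's x, y, z in a scale on which 1.0 is 750 mm, then the turn, a rotation vector about the tool's x, y, z in fractions of the full range, 1 being 2 rad, then the closure, from -1 (fully open) to 1 (shut). A call has 1 to 12 rows; each row is the pose to reach, as a shift and turn from the pose commanded when the call began, along the tool's axes at that moment; what a row does not reach only later rows make up. A row lasts 1/10 s, in which the tool goes at most 50 mm and 8.59 degrees, less where a joint would pass 70% of its speed; a pose out of reach is approached as far as the arm can. A shift or turn number past 1, either way, is cut back to 1. A call with a gripper value outside its range is refused whole. The fingers move at their own pace and stop on an object; "squeeze" is the grip in N (left out, the last holds). Time passes only in rows, so rows that repeat a pose let the fingers close. It gives the time, the measured TCP pose, the force, the opening and the grip force at its end, in the units of the state.
- ctrl.get_obs(): the state, without advancing time (a new reading comes with each control period).
- cams.camera(name): name is "scene" or "top" or "wrist"; returns (picture, depth): 400x640x3 uint8, blue, green, red; 400x640 float32, m along the optical axis (not along the pixel's ray), 0 where there is no reading.
- cams.camera_info(name): a dict with "fx", "fy", "cx", "cy" (pixels), "world_to_cam" (4x4, takes a point from world to camera coordinates). Camera axes: x right, y down, z forward; pixel columns grow to the right and rows downward; lengths in m; the calibration is good to about 2 mm. A picture is of the moment at which its call begins: read the wrist's pose just before it. camera_info takes no time and is no camera call; for the wrist camera it gives the pose at the moment of the call.
- ctrl.hand_in(): hands the job in; it is judged then, once.
The state is a dict: "time_s": time; "qpos": joint angles; "joint_vel": joint speeds; "tau": joint torques, N m; "ee_pos": TCP position; "eef_rot": TCP orientation; "force": force on the tool from outside, world axes, zero at the start; "moment": the same for the moment, N m; "grip_width": finger opening in m; "grip_force": force on a finger pad.
Only numpy, scipy, OpenCV 4.12 (cv2) and the standard library are available. Lean on these libraries where they do the work, as an engineer would, in place of code of your own. Each camera call takes 0.05 s, during which the arm holds its last target. There are 200 camera calls.

## Working session

There is one attempt and no reset: what is moved stays moved. The work goes in short steps, Python scripts to look and compute and a tool call to move; the robot and the scene stay as the last step left them, time stands still between calls to the robot, and variables do not carry over. Pictures are saved under pics/ and viewed, at most 13 in all, crops included, and the job is handed in when it is done.

Besides the shell and the picture viewer there is one more tool, called after "Request:" by a JSON object that holds its "fn" and its "kwargs", one argument or row to a line. arm_command: Moves the arm, as the interface text tells. Its arguments: {"type":"object","properties":{"plan":{"type":"array"},"squeeze":{"type":"number"}},"required":["plan"]}

```bash
mkdir -p pics
python3 - <<'E'
from station import ctrl,cams
import cv2,numpy as np
o=ctrl.get_obs();print({k:np.round(v,3).tolist() for k,v in o.items()})
for n in("scene","top"):
    p,d=cams.camera(n);cv2.imwrite(f"pics/{n}0.png",p);np.savez(f"{n}0.npz",p=p,d=d);i=cams.camera_info(n)
    print(n,i["fx"],i["cx"],i["cy"],np.round(i["world_to_cam"],3).tolist())
E
```

```text
{'time_s': 0.0, 'qpos': [1.214, 0.3, 1.522, 0.0, 1.321, -0.067], 'joint_vel': [0.001, 0.001, -0.001, 0.002, -0.0, -0.002], 'tau': [-0.002, -53.181, -35.273, 0.071, 0.024, -0.0], 'ee_pos': [0.157, 0.527, 0.205], 'eef_rot': [-3.14, -0.0, 2.852], 'force': [0.363, 0.164, 0.316], 'moment': [-0.005, 0.034, -0.013], 'grip_force': 0.0, 'grip_width': 0.094}
scene 367.2964409398277 321.104382461007 195.81088764022107 [[-0.753, 0.657, -0.006, 0.465], [0.538, 0.611, -0.58, -0.284], [-0.378, -0.441, -0.814, 1.199], [0.0, 0.0, 0.0, 1.0]]
top 381.00720071077245 310.8029654588444 202.7176517189141 [[-0.025, -1.0, -0.016, 0.019], [-0.98, 0.027, -0.198, 0.565], [0.198, 0.011, -0.98, 0.838], [0.0, 0.0, 0.0, 1.0]]
```

View pics/top0.png

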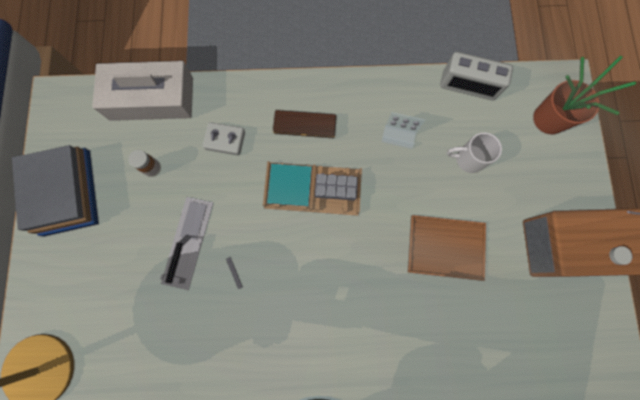

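View pics/scene0.png

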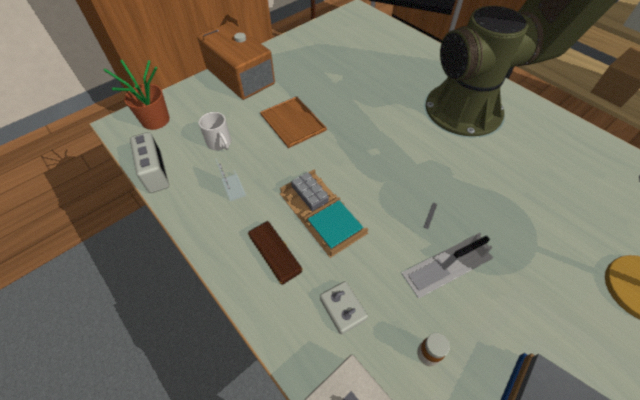

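The top view shows the rack (coaster at (290,186) in the +y bay, organiser at (337,187) in the -y bay), the tray at (447,247), the turner on its rest at (188,243), and bystanders around them. The scene view confirms this arrangement.

```bash
cat > h.py <<'E'
import numpy as np,cv2
from station import ctrl,cams
def info(n):
    i=cams.camera_info(n);return i["fx"],i["fy"],i["cx"],i["cy"],np.array(i["world_to_cam"])
def plane(I,uv,z):
    fx,fy,cx,cy,T=I;uv=np.atleast_2d(uv).astype(float)
    d=np.c_[(uv[:,0]-cx)/fx,(uv[:,1]-cy)/fy,np.ones(len(uv))]@T[:3,:3]
    c=-T[:3,:3].T@T[:3,3]
    return c+d*((z-c[2])/d[:,2])[:,None]
def proj(I,P):
    fx,fy,cx,cy,T=I;q=np.atleast_2d(P)@T[:3,:3].T+T[:3,3];return np.c_[fx*q[:,0]/q[:,2]+cx,fy*q[:,1]/q[:,2]+cy]
def cloud(I,d):
    fx,fy,cx,cy,T=I;v,u=np.indices(d.shape)
    q=np.stack([(u-cx)/fx*d,(v-cy)/fy*d,d],-1)
    return (q-T[:3,3])@T[:3,:3]
def tri(I1,p1,I2,p2):
    out=[]
    for I,p in((I1,p1),(I2,p2)):
        fx,fy,cx,cy,T=I;M=T[:3];u=(p[0]-cx)/fx;v=(p[1]-cy)/fy
        out+=[u*M[2]-M[0],v*M[2]-M[1]]
    A=np.array(out);return np.linalg.lstsq(A[:,:3],-A[:,3],rcond=None)[0]
def rect(m):
    c=max(cv2.findContours(m.astype(np.uint8),cv2.RETR_EXTERNAL,cv2.CHAIN_APPROX_NONE)[0],key=cv2.contourArea)
    return cv2.boxPoints(cv2.minAreaRect(c)),c
E
python3 - <<'E'
from h import *
np.set_printoptions(precision=3,suppress=True)
Z=np.load("top0.npz");p,d=Z["p"],Z["d"];I=info("top");C=cloud(I,d)
hsv=cv2.cvtColor(p,cv2.COLOR_BGR2HSV)
def box(name,m,roi,z):
    k=np.zeros(d.shape,bool);x0,y0,x1,y1=roi;k[y0:y1,x0:x1]=1;m=m&k
    b,c=rect(m);P=plane(I,c[:,0],z)[:,:2].astype(np.float32);(q,s,a)=cv2.minAreaRect(P)
    print(name,"px",b.mean(0),"ctr",np.array(q),"size",np.array(s),"ang",a,"zmed",np.median(C[...,2][m]))
H,S,V=hsv[...,0],hsv[...,1],hsv[...,2]
box("coaster",(H>80)&(H<100)&(S>150),(250,150,330,225),.028)
box("tray",(H<20)&(S>70),(395,205,500,290),.012)
box("rack",(H<22)&(S>60)|(H>80)&(S>150)|((H>100)&(S>15)&(V<170)),(250,150,375,225),.026)
print(C[60:300:1,447,2][180-60:200:10], "table z",np.median(C[300:,300:,2]))
box("handle",(V<60),(155,230,190,290),.059)
box("turner+rest",((S<25)&(V>80)),(155,190,220,295),.004)
for n,u,v in(("mug",483,152),("batt",402,128),("case",305,124),("charger",224,138),("med",146,161),("clip",235,273),("org",337,187)):
    print(n,C[v-3:v+4,u-3:u+4].reshape(-1,3).mean(0))
E
```

```text
coaster px [289.924 177.41 ] ctr [0.636 0.054] size [0.093 0.058] ang 83.7349853515625 zmed 0.02842245040876605
tray px [447.442 247.092] ctr [ 0.457 -0.32 ] size [0.18  0.138] ang 82.27436065673828 zmed 0.005009465277900409
rack px [312.332 188.179] ctr [ 0.608 -0.   ] size [0.235 0.117] ang 83.94996643066406 zmed 0.019651804947417868
[ 0.     0.002 -0.002  0.002  0.007  0.002  0.004  0.005] table z -0.00041483785765999086
handle px [173.794 261.943] ctr [0.436 0.32 ] size [0.016 0.094] ang 76.5709228515625 zmed 0.05836765745055188
turner+rest px [187. 242.] ctr [0.49  0.312] size [0.263 0.162] ang 1.3208765983581543 zmed 0.001741414642457168
mug [ 0.693 -0.433  0.01 ]
batt [ 0.757 -0.231  0.026]
case [0.764 0.013 0.052]
charger [0.742 0.218 0.031]
med [0.673 0.39  0.077]
clip [0.408 0.19  0.008]
org [ 0.599 -0.059  0.068]
```

```bash
python3 -c "
import cv2
p=cv2.imread('pics/top0.png');a=cv2.resize(p[180:300,130:260],None,fx=3,fy=3,interpolation=2);b=cv2.resize(p[145:225,250:380],None,fx=3,fy=3,interpolation=2)
cv2.imwrite('pics/c0.png',cv2.copyMakeBorder(cv2.vconcat([a,b]),0,0,0,0,0)[:600])"
```

```text
(no output)
```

View pics/c0.png

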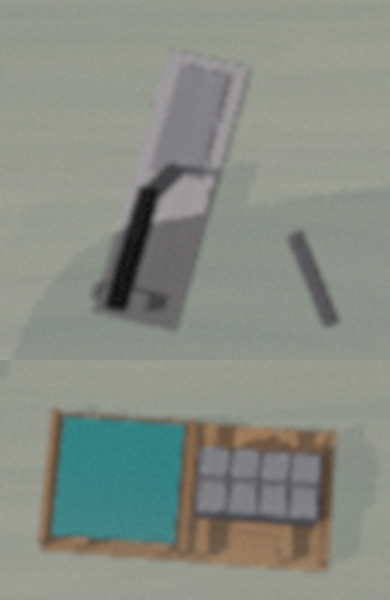

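The crop shows the turner lying with its handle near (125,250), towards the robot. The rack has the coaster on its left (+y) and the organiser on its right. I'll move over the rack for a wrist view.

```bash
cat >> h.py <<'E'
from scipy.spatial.transform import Rotation as Ro
def goto(pos,R,ref=None):
    o=ctrl.get_obs();R0=Ro.from_euler('xyz',o["eef_rot"]) ;p0=np.array(o["ee_pos"])
    print("t",round(float(o["time_s"]),2),"shift mm",np.round(R0.inv().apply(np.array(pos)-p0)*1e3,1),"turn",np.round((R0.inv()*R).as_rotvec(),4))
def down(psi): return Ro.from_euler('xyz',[np.pi,0,psi])
E
python3 -c "
from h import *
goto([.57,-.03,.27],down(1.465))"
```

```text
t 0.1 shift mm [-554.8 -415.7  -64.7] turn [-9.0000e-04  6.0000e-04  1.3868e+00]
```

Units first: shifts go in shares of 750 mm and turns go in shares of 2 rad. So -555 mm / 750 = -0.74, -416 mm / 750 = -0.5547, 1.387 rad / 2 = 0.6935.

Request:
{"fn": "arm_command", "kwargs": {
  "plan": [
    [[-0.3707,-0.2773,-0.0867,0,0,0.35,-1],[-0.74,-0.5547,-0.0867,0,0,0.6935,-1],[-0.74,-0.5547,-0.0867,0,0,0.6935,-1],[-0.74,-0.5547,-0.0867,0,0,0.6935,-1],[-0.74,-0.5547,-0.0867,0,0,0.6935,-1],[-0.74,-0.5547,-0.0867,0,0,0.6935,-1],[-0.74,-0.5547,-0.0867,0,0,0.6935,-1],[-0.74,-0.5547,-0.0867,0,0,0.6935,-1],[-0.74,-0.5547,-0.0867,0,0,0.6935,-1],[-0.74,-0.5547,-0.0867,0,0,0.6935,-1],[-0.74,-0.5547,-0.0867,0,0,0.6935,-1],[-0.74,-0.5547,-0.0867,0,0,0.6935,-1]]
  ]
}}

```text
time_s: 1.3
ee_pos: [0.5135, 0.0453, 0.2621]
eef_rot: [-3.141, 0.0, 1.465]
force: [0.9, -0.1, 0.1]
grip_width: 0.0941
grip_force: 0.0
```

```bash
python3 -c "
from h import *
goto([.57,-.03,.27],down(1.465));print(ctrl.get_obs()['qpos'])"
```

```text
t 1.3 shift mm [-68.9  64.2  -7.9] turn [-0.0002  0.     -0.0005]
[1.69595027e-02 1.83548416e-01 1.53312768e+00 2.62528767e-05
 1.42512836e+00 1.23251369e-01]
```

To row units: -69 mm / 750 = -0.092, 64 mm / 750 = 0.0853.

Request:
{"fn": "arm_command", "kwargs": {
  "plan": [
    [[-0.092,0.0853,-0.0107,0,0,0,-1],[-0.092,0.0853,-0.0107,0,0,0,-1],[-0.092,0.0853,-0.0107,0,0,0,-1],[-0.092,0.0853,-0.0107,0,0,0,-1]]
  ]
}}

```text
time_s: 1.7
ee_pos: [0.569, -0.0285, 0.2693]
eef_rot: [-3.14, -0.0, 1.463]
force: [0.5, 0.3, 0.4]
grip_width: 0.0938
grip_force: 0.0
```

Run:
```python
from h import *
I=info("wrist");o=ctrl.get_obs();p,d=cams.camera("wrist");cv2.imwrite("pics/w1.png",p)
T=I[4];np.savez("w1.npz",p=p,d=d,T=T,k=I[:4]);print(o["ee_pos"],o["eef_rot"],"cam",-T[:3,:3].T@T[:3,3],T[:3,:3].round(3).tolist(),I[:4])
```

```text
[ 0.56896532 -0.02854868  0.26927831] [-3.14011658e+00 -1.37626867e-04  1.46339926e+00] cam [0.57610618 0.03941251 0.44739839] [[0.994, -0.106, -0.002], [-0.102, -0.966, 0.236], [-0.026, -0.235, -0.972]] (320.9177011440863, 320.9177011440863, 316.10310523474595, 200.51907933680113)
```

View pics/w1.png

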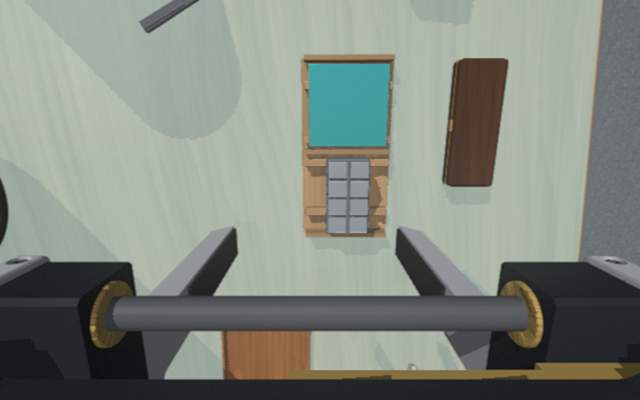

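To row units: 1.4 rad / 2 = 0.7.

Request:
{"fn": "arm_command", "kwargs": {
  "plan": [
    [[0,0,0,0,0.07,0,-1],[0,0,0,0,0.14,0,-1],[0,0,0,0,0.21,0,-1],[0,0,0,0,0.28,0,-1],[0,0,0,0,0.35,0,-1],[0,0,0,0,0.42,0,-1],[0,0,0,0,0.49,0,-1],[0,0,0,0,0.56,0,-1],[0,0,0,0,0.63,0,-1],[0,0,0,0,0.7,0,-1]]
  ]
}}

```text
time_s: 2.75
ee_pos: [0.5687, -0.0272, 0.2708]
eef_rot: [3.138, -1.405, 1.469]
force: [-0.5, -1.0, 0.4]
grip_width: 0.0941
grip_force: 0.0
```

```bash
python3 -c "
from h import *
o=ctrl.get_obs();print(o['ee_pos'],o['eef_rot'],o['qpos']);goto([.57,-.03,.27],down(1.465))"
```

```text
[ 0.56873444 -0.02718135  0.27081833] [ 3.13762771 -1.40527521  1.4693766 ] [-0.55569022  0.60924607  1.47023863  1.19248067  1.86988392 -0.60501218]
t 2.75 shift mm [-1.2  1.6 -2.5] turn [ 2.0000e-04 -1.4053e+00  8.0000e-04]
```

The wrist view shows the coaster at (348,105), the organiser at (348,196), the rib at row 152 and the tray at the bottom. The roll test was reachable. Next I'll measure from the two views.

Run:
```python
from h import *
np.set_printoptions(precision=4,suppress=True)
W=np.load("w1.npz");Iw=(*W["k"],W["T"]);It=info("top");Z=np.load("top0.npz")
def feats(p,I,roi,zc):
    hsv=cv2.cvtColor(p,cv2.COLOR_BGR2HSV);H,S,V=[hsv[...,k].astype(int) for k in range(3)]
    k=np.zeros(H.shape,bool);x0,y0,x1,y1=roi;k[y0:y1,x0:x1]=1
    out={}
    for n,m,z in(("coaster",(H>80)&(H<100)&(S>120),.028),("rack",(((H<22)&(S>60))|((H>80)&(H<100)&(S>120))|((S<60)&(H>100)&(V<190))),.02)):
        m=cv2.morphologyEx((m&k).astype(np.uint8),cv2.MORPH_OPEN,np.ones((3,3)))
        b,c=rect(m);q,s,a=cv2.minAreaRect(plane(I,c[:,0],z)[:,:2].astype(np.float32))
        M=cv2.moments(c);out[n]=np.array([M["m10"],M["m01"]])/M["m00"];print(n,np.array(q),np.array(s),a)
    return out
a=feats(Z["p"],It,(255,155,370,220),0);b=feats(W["p"],Iw,(290,45,410,250),0)
for n in a:print("tri",n,tri(It,a[n],Iw,b[n]))
# organiser: grey top in wrist
p=W["p"];hsv=cv2.cvtColor(p,cv2.COLOR_BGR2HSV)
m=np.zeros(p.shape[:2],bool);m[154:240,318:378]=1
H,S,V=[hsv[...,k].astype(int) for k in range(3)]
print("org hsv",hsv[170,340],hsv[190,358],hsv[175,315],"table",hsv[170,280])
g=m&(S<60)&(V>90)
b_,c=rect(cv2.morphologyEx(g.astype(np.uint8),cv2.MORPH_OPEN,np.ones((3,3))))
print("orgpx",b_.mean(0));q,s,ang=cv2.minAreaRect(plane(Iw,c[:,0],.05)[:,:2].astype(np.float32));print("org",q,s,ang)
p=Z["p"];hsv=cv2.cvtColor(p,cv2.COLOR_BGR2HSV);H,S,V=[hsv[...,k].astype(int) for k in range(3)]
m=np.zeros(p.shape[:2],bool);m[160:205,316:362]=1;print(hsv[183,325],hsv[195,340])
gt=m&(S<60)&(H>100)
bt,ct=rect(gt);print(bt.mean(0));q,s,ang=cv2.minAreaRect(plane(It,ct[:,0],.05)[:,:2].astype(np.float32));print("org top",q,s,ang)
print("tri",tri(It,bt.mean(0),Iw,b_.mean(0)))
C=cloud(Iw,W["d"]);print("z",[np.median(C[r-2:r+3,346:351,2]) for r in(105,152,170,196)])
```

```text
coaster [0.6192 0.0559] [0.0965 0.096 ] 85.17132568359375
rack [ 0.6093 -0.0003] [0.2356 0.1166] 83.95000457763672
coaster [0.6174 0.0557] [0.0975 0.0977] 83.92681884765625
rack [ 0.6102 -0.001 ] [0.2374 0.1151] 83.96266174316406
tri coaster [0.6175 0.0567 0.0312]
tri rack [ 0.6092 -0.0461 -0.0345]
org hsv [102  16 157] [101  18 156] [ 17  89 115] table [ 52  21 184]
orgpx [348.5 195. ]
org (0.6061397194862366, -0.05507882311940193) (0.09904441237449646, 0.05615472421050072) 84.09298706054688
[135  10 101] [115  12 132]
[335.8582 186.4154]
org top (0.604814887046814, -0.05674169585108757) (0.09720219671726227, 0.05618276074528694) 84.04174041748047
tri [ 0.6083 -0.0577  0.034 ]
z [np.float64(0.026830299995477414), np.float64(0.02450256034834614), np.float64(0.0493977289623236), np.float64(0.04926501186498525)]
```

To row units: -1.4 rad / 2 = -0.7.

Request:
{"fn": "arm_command", "kwargs": {
  "plan": [
    [[0,0,0,0,-0.07,0,-1],[0,0,0,0,-0.14,0,-1],[0,0,0,0,-0.21,0,-1],[0,0,0,0,-0.28,0,-1],[0,0,0,0,-0.35,0,-1],[0,0,0,0,-0.42,0,-1],[0,0,0,0,-0.49,0,-1],[0,0,0,0,-0.56,0,-1],[0,0,0,0,-0.63,0,-1],[0,0,0,0,-0.7,0,-1],[0,0,0,0,-0.7,0,-1]]
  ]
}}

```text
time_s: 3.85
ee_pos: [0.5687, -0.0246, 0.2709]
eef_rot: [3.14, 0.003, 1.47]
force: [0.6, 0.3, 0.4]
grip_width: 0.0942
grip_force: 0.0
```

```bash
python3 -c "
from h import *
goto([.6055,-.0565,.10],down(1.466));goto([.6055,-.0565,.027],down(1.466));print(ctrl.get_obs()['qpos'])"
```

```text
t 3.85 shift mm [-27.4  39.5 171.1] turn [0.0014 0.0034 0.0041]
t 3.85 shift mm [-27.2  39.4 244.1] turn [0.0014 0.0034 0.0041]
[-0.10601768  0.30262853  1.3663594  -0.00339218  1.47115265 -0.00502152]
```

To row units: 244 mm / 750 = 0.3253, 220 mm / 750 = 0.2933, 0.003 rad / 2 = 0.0015.

Request:
{"fn": "arm_command", "kwargs": {
  "plan": [
    [[-0.036,0.052,0.0667,0,0,0.0015,-1],[-0.036,0.052,0.1333,0,0,0.0015,-1],[-0.036,0.052,0.2,0,0,0.0015,-1],[-0.036,0.052,0.2533,0,0,0.0015,-1],[-0.036,0.052,0.2933,0,0,0.0015,-1],[-0.036,0.052,0.3253,0,0,0.0015,-1],[-0.036,0.052,0.3253,0,0,0.0015,-1]]
  ]
}}

```text
time_s: 4.55
ee_pos: [0.6026, -0.0584, 0.0228]
eef_rot: [-3.135, -0.002, 1.461]
force: [-0.3, 0.3, 0.7]
grip_width: 0.0941
grip_force: 0.0
```

Request:
{"fn": "arm_command", "kwargs": {
  "plan": [
    [[0,0,0,0,0,0,0.3],[0,0,0,0,0,0,0.3],[0,0,0,0,0,0,0.3],[0,0,0,0,0,0,0.3],[0,0,0,0,0,0,0.3]]
  ],
  "squeeze": 20
}}

```text
time_s: 5.05
ee_pos: [0.6052, -0.059, 0.0267]
eef_rot: [3.141, -0.0, 1.462]
force: [-0.4, -0.8, 0.1]
grip_width: 0.0574
grip_force: 0.0
```

```bash
python3 -c "
from h import *
o=ctrl.get_obs();print(o['ee_pos'],o['eef_rot'],o['grip_width'],o['grip_force']);p=o['ee_pos']
goto([p[0],p[1],.12],down(1.466));goto([.458,-.32,.12],down(1.437));goto([.458,-.32,.0125],down(1.437))"
```

```text
[ 0.6051698  -0.05902715  0.02668629] [ 3.14076206e+00 -7.62245513e-05  1.46179382e+00] 0.05738178964589515 0.0
t 5.05 shift mm [  0.    0.1 -93.3] turn [ 0.0008 -0.0001 -0.0042]
t 5.05 shift mm [-275.4 -117.8  -93.4] turn [ 0.0008 -0.0001  0.0248]
t 5.05 shift mm [-275.4 -117.9   14.1] turn [ 0.0008 -0.0001  0.0248]
```

To row units: -275 mm / 750 = -0.3667, -250 mm / 750 = -0.3333, 0.025 rad / 2 = 0.0125.

Request:
{"fn": "arm_command", "kwargs": {
  "plan": [
    [[0,0,0,0,0,0,0.3],[0,0,0,0,0,0,0.3],[0,0,0,0,0,0,0.3],[0,0,-0.04,0,0,0,0.3],[0,0,-0.0933,0,0,0,0.3],[-0.04,-0.0173,-0.1253,0,0,0,0.3],[-0.1,-0.0427,-0.1253,0,0,0.005,0.3],[-0.16,-0.068,-0.1253,0,0,0.0125,0.3],[-0.22,-0.0933,-0.1253,0,0,0.0125,0.3],[-0.28,-0.12,-0.1253,0,0,0.0125,0.3],[-0.3333,-0.1427,-0.1253,0,0,0.0125,0.3],[-0.3667,-0.1573,-0.1253,0,0,0.0125,0.3]]
  ]
}}

```text
time_s: 6.25
ee_pos: [0.4559, -0.3218, 0.1199]
eef_rot: [-3.141, 0.0, 1.435]
force: [-1.0, 1.0, -1.5]
grip_width: 0.0547
grip_force: 20.0
```

Run:
```python
from h import *
o=ctrl.get_obs();print(o['grip_width'],o['grip_force'],o["ee_pos"])
goto([.458,-.32,.0125],down(1.437))
```

```text
0.05469667289471692 19.999882578849792 [ 0.4559365  -0.32177439  0.11988065]
t 6.25 shift mm [  2.    1.9 107.4] turn [-0.0005  0.     -0.0021]
```

Organiser gripped and lifted (54.7 mm, 20 N). Lower, release, rise.

To row units: 107 mm / 750 = 0.1427, 103 mm / 750 = 0.1373.

Request:
{"fn": "arm_command", "kwargs": {
  "plan": [
    [[0,0,0.0533,0,0,0,0.3],[0,0,0.1,0,0,0,0.3],[0,0,0.1267,0,0,0,0.3],[0,0,0.1373,0,0,0,0.3],[0,0,0.1427,0,0,0,0.3],[0,0,0.1427,0,0,0,0.3],[0,0,0.1427,0,0,0,-0.6],[0,0,0.1427,0,0,0,-0.6],[0,0,0.1427,0,0,0,-0.6],[0,0,0.12,0,0,0,-0.6],[0,0,0.0667,0,0,0,-0.6],[0,0,0.0133,0,0,0,-0.6]]
  ]
}}

```text
time_s: 7.45
ee_pos: [0.4575, -0.3193, 0.1113]
eef_rot: [-3.141, -0.001, 1.437]
force: [1.2, -0.4, 0.7]
grip_width: 0.0757
grip_force: 0.0
```

Run:
```python
from h import *
p,d=cams.camera("top");np.savez("top1.npz",p=p,d=d);cv2.imwrite("pics/top1.png",p);C=cloud(info("top"),d)
print(ctrl.get_obs()['grip_width'])
# turner view pose: camera ~68mm from TCP along tool -x... aim to see the whole turner
goto([.47,.25,.25],down(2.907))
```

```text
0.0755770621772042
t 7.5 shift mm [ 566.7  -65.  -134.6] turn [ 0.0028  0.0092 -1.47  ]
```

View pics/top1.png

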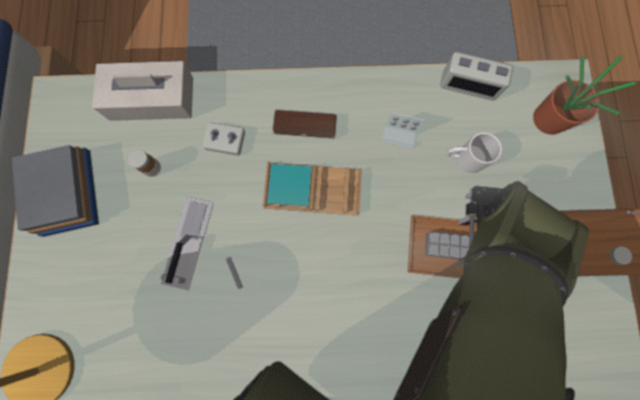

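The top view shows the organiser upright in the tray at (448,245), with nothing else disturbed. Next, a wrist view of the turner.

Run:
```python
from h import *
goto([.575,.285,.22],down(2.907))
```

```text
t 7.5 shift mm [ 615.5   34.1 -104. ] turn [ 0.0028  0.0092 -1.47  ]
```

To row units: 565 mm / 750 = 0.7533, -104 mm / 750 = -0.1387, -1.47 rad / 2 = -0.735.

Request:
{"fn": "arm_command", "kwargs": {
  "plan": [
    [[0.0267,0,-0.0667,0,0,0,-1],[0.0867,0.0053,-0.12,0,0,-0.05,-1],[0.1533,0.008,-0.1387,0,0,-0.125,-1],[0.22,0.012,-0.1387,0,0,-0.2,-1],[0.2867,0.016,-0.1387,0,0,-0.275,-1],[0.3533,0.02,-0.1387,0,0,-0.35,-1],[0.42,0.024,-0.1387,0,0,-0.425,-1],[0.4867,0.0267,-0.1387,0,0,-0.5,-1],[0.5533,0.0307,-0.1387,0,0,-0.575,-1],[0.62,0.0347,-0.1387,0,0,-0.65,-1],[0.6867,0.0387,-0.1387,0,0,-0.7,-1],[0.7533,0.0413,-0.1387,0,0,-0.735,-1]]
  ]
}}

```text
time_s: 8.7
ee_pos: [0.5615, 0.2242, 0.2144]
eef_rot: [3.141, 0.001, 2.911]
force: [1.2, -0.5, 1.1]
grip_width: 0.094
grip_force: 0.0
```

Run:
```python
from h import *
goto([.575,.285,.22],down(2.907))
```

```text
t 8.7 shift mm [ 0.7 62.2 -5.6] turn [0.0004 0.0008 0.004 ]
```

To row units: 62 mm / 750 = 0.0827, 40 mm / 750 = 0.0533.

Request:
{"fn": "arm_command", "kwargs": {
  "plan": [
    [[0.0013,0.0533,-0.008,0,0,0,-1],[0.0013,0.0827,-0.008,0,0,0,-1],[0.0013,0.0827,-0.008,0,0,0,-1],[0.0013,0.0827,-0.008,0,0,0,-1]]
  ]
}}

```text
time_s: 9.1
ee_pos: [0.5747, 0.2824, 0.2198]
eef_rot: [-3.141, -0.0, 2.907]
force: [0.3, -0.0, 0.2]
grip_width: 0.0942
grip_force: 0.0
```

Run:
```python
from h import *
I=info("wrist");o=ctrl.get_obs();p,d=cams.camera("wrist");cv2.imwrite("pics/w2.png",p)
np.savez("w2.npz",p=p,d=d,T=I[4],k=I[:4]);print(o["ee_pos"],o["eef_rot"])
```

```text
[0.57466758 0.28235698 0.21980496] [-3.14119601e+00 -2.12546403e-04  2.90729339e+00]
```

View pics/w2.png

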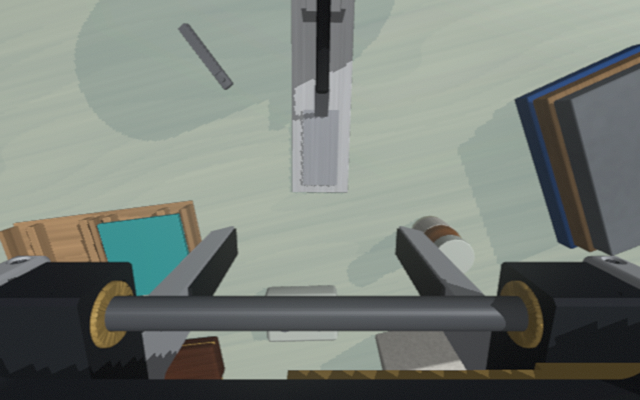

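The handle runs down column 323 to its front end at about row 92. The blade is at rows 110-187, and the foot plate ends at row 192.

Run:
```python
from h import *
np.set_printoptions(precision=4,suppress=True)
W=np.load("w2.npz");I=(*W["k"],W["T"]);p,d=W["p"],W["d"];C=cloud(I,d)
V=p.max(2).astype(int);S=(p.max(2).astype(int)-p.min(2))
m=np.zeros(V.shape,bool);m[0:110,300:345]=1
hm=m&(V<60);b,c=rect(hm)
ht=hm&(abs(C[...,2]-.059)<.006);print("handle n",hm.sum(),ht.sum(),"z",np.median(C[ht][:,2]),np.percentile(C[hm][:,2],[5,50,95]))
P=plane(I,c[:,0],.059)[:,:2].astype(np.float32);q,s,a=cv2.minAreaRect(P);print("handle rect",np.array(q),np.array(s),a)
v,u=np.nonzero(hm);
for r in(5,30,50,70,85):
    uu=u[v==r];
    if len(uu):print(r,uu.min(),uu.max(),plane(I,[(uu.min()+uu.max())/2,r],.059)[0])
# plate: bright low-saturation region z~0-.01 , x-range
m[:]=0;m[0:200,285:360]=1
pm=m&(S<14)&(C[...,2]<.02)|(m&(C[...,2]>.03))
b,c=rect(cv2.morphologyEx(pm.astype(np.uint8),cv2.MORPH_OPEN,np.ones((3,3))))
q,s,a=cv2.minAreaRect(plane(I,c[:,0],.004)[:,:2].astype(np.float32));print("plate",np.array(q),np.array(s),a)
for r in(130,150,170,183,188):
    g=V[r,285:360];e=np.nonzero(abs(np.diff(g))>12)[0]+285.5;print(r,e,g[::5])
# top camera
Z=np.load("top1.npz");It=info("top");Vt=Z["p"].max(2);k=np.zeros(Vt.shape,bool);k[228:292,155:195]=1
b,c=rect(k&(Vt<60));q,s,a=cv2.minAreaRect(plane(It,c[:,0],.059)[:,:2].astype(np.float32));print("top handle",np.array(q),np.array(s),a)
top=b[np.argsort(b[:,1])][:2].mean(0)
fw=np.array([323,92.]);print("tri front end",tri(I,fw,It,top),plane(I,fw,.059))
```

```text
handle n 1237 1209 z 0.05763648541149154 [0.0556 0.0576 0.0591]
handle rect [0.4407 0.3206] [0.0144 0.0835] 76.6550521850586
5 317 329 [0.4042 0.3297 0.059 ]
30 317 329 [0.4253 0.3248 0.059 ]
50 316 328 [0.4424 0.3198 0.059 ]
70 316 328 [0.4602 0.3157 0.059 ]
85 316 327 [0.4737 0.312  0.059 ]
plate [0.4918 0.3101] [0.0929 0.2244] 76.65489196777344
130 [292.5 301.5 302.5] [177 163 176 183 156 156 156 155 154 154 154 179 182 179 181]
150 [292.5 299.5] [179 162 175 159 156 155 158 154 154 152 150 177 181 178 178]
170 [292.5 302.5] [178 164 176 164 154 153 158 153 154 154 153 179 180 174 174]
183 [290.5 292.5 299.5 300.5 302.5] [178 169 178 154 152 153 160 152 153 155 155 182 180 177 177]
188 [292.5 348.5] [177 164 177 175 173 172 177 178 176 176 173 180 178 179 177]
top handle [0.4352 0.3196] [0.015  0.0921] 75.33879089355469
tri front end [0.4804 0.312  0.0489] [[0.4805 0.312  0.059 ]]
```

Run:
```python
from h import *
goto([.4375,.3208,.09],down(2.9086));goto([.4375,.3208,.031],down(2.9086))
```

```text
t 9.15 shift mm [142.6   6.  130.1] turn [-0.0002  0.     -0.0022]
t 9.15 shift mm [142.6   6.  189.1] turn [-0.0002  0.     -0.0022]
```

Request:
{"fn": "arm_command", "kwargs": {
  "plan": [
    [[0.06,0.004,0.04,0,0,0,-0.2],[0.12,0.0067,0.0933,0,0,0,-0.2],[0.1733,0.008,0.14,0,0,0,-0.2],[0.1893,0.008,0.1733,0,0,0,-0.2],[0.1893,0.008,0.2067,0,0,0,-0.2],[0.1893,0.008,0.2333,0,0,0,-0.2],[0.1893,0.008,0.248,0,0,0,-0.2],[0.1893,0.008,0.252,0,0,0,-0.2],[0.1893,0.008,0.252,0,0,0,-0.2],[0.1893,0.008,0.252,0,0,0,-0.2]]
  ]
}}

```text
time_s: 10.15
ee_pos: [0.4387, 0.3215, 0.0321]
eef_rot: [3.141, 0.001, 2.906]
force: [0.2, 0.6, 0.3]
grip_width: 0.0563
grip_force: 0.0
```

Run:
```python
from h import *
goto([.4375,.3208,.031],down(2.9086));print(ctrl.get_obs()["grip_width"])
```

```text
t 10.15 shift mm [ 1.1 -1.   1.1] turn [ 0.001   0.0011 -0.0022]
0.05633176489588209
```

To row units: 1 mm / 750 = 0.0013, -0.5 mm / 750 = -0.0007.

Request:
{"fn": "arm_command", "kwargs": {
  "plan": [
    [[0,-0.0007,0.0013,0,0,0,1],[0,-0.0007,0.0013,0,0,0,1],[0,-0.0007,0.0013,0,0,0,1],[0,-0.0007,0.0013,0,0,0,1],[0,-0.0007,0.0013,0,0,0,1],[0,-0.0007,0.0013,0,0,0,1],[0,-0.0007,0.0013,0,0,0,1],[0,-0.0007,0.0013,0,0,0,1]]
  ],
  "squeeze": 50
}}

```text
time_s: 10.95
ee_pos: [0.438, 0.321, 0.0301]
eef_rot: [-3.142, -0.0, 2.907]
force: [-0.0, 0.0, 0.7]
grip_width: 0.0139
grip_force: 50.0
```

Run:
```python
from h import *
o=ctrl.get_obs();print(o["ee_pos"],o["eef_rot"],o["grip_width"],o["grip_force"],o["qpos"])
rk=np.array([.6095,-.0006]);y=-.1056;X=np.array([np.cos(y),np.sin(y)]);Y=np.array([-np.sin(y),np.cos(y)])
for t,z in((-.235,.12),(-.235,.037),(-.115,.037)):
    q=rk+X*t+Y*.049;print(q);goto([*q,z],down(np.pi+y))
```

```text
[0.43801227 0.3209887  0.03009538] [-3.14157989e+00 -3.72025329e-05  2.90679621e+00] 0.013885158098386783 49.98722970485687 [ 5.64962873e-01  4.95448557e-01  1.69640879e+00  2.18722858e-05
  9.49770381e-01 -7.71049738e-01]
[0.38097386 0.07289695]
t 10.95 shift mm [  -2.2 -254.6  -89.9] turn [-0.     -0.     -0.1292]
[0.38097386 0.07289695]
t 10.95 shift mm [  -2.2 -254.6   -6.9] turn [-0.     -0.     -0.1292]
[0.5003054  0.06024849]
t 10.95 shift mm [-121.2 -239.1   -6.9] turn [-0.     -0.     -0.1292]
```

```bash
cat > kin.py <<'E'
import numpy as np
from scipy.optimize import least_squares
from scipy.spatial.transform import Rotation as Ro
def fk(q,p):
    a1,d1,L1,e,L2,Lt,off,wo=p
    Rz=lambda a:Ro.from_euler('z',a);Ry=lambda a:Ro.from_euler('y',a)
    R=Rz(q[0]);x=R.apply([a1,off,d1]);R=R*Ry(q[1]);x=x+R.apply([0,0,L1]);R=R*Ry(q[2]);x=x+R.apply([e,0,L2])
    R=R*Rz(q[3])*Ry(q[4]);x=x+R.apply([wo,0,0]);R=R*Rz(q[5]);return x+R.apply([0,0,Lt]),R
D=[([1.214,.3,1.5215,0,1.321,-.067],(.157,.527,.205),(-3.14,0,2.852)),([.01696,.18355,1.53313,0,1.42513,.12325],(.5135,.0453,.2621),(-3.141,0,1.465)),
([-.5557,.60925,1.47024,1.19248,1.86988,-.60501],(.56873,-.02718,.27082),(3.1376,-1.40528,1.46938)),([-.10602,.30263,1.36636,-.0034,1.47115,-.00502],(.5687,-.0246,.2709),(3.14,.003,1.47)),
([.56496,.49545,1.69641,0,.94977,-.77105],(.43801,.32099,.0301),(np.pi,0,2.9068))]
r=least_squares(lambda p:np.ravel([fk(q,p)[0]-x for q,x,_ in D]),[0,.3,.35,0,.35,.25,.03,0])
P=r.x
Rt=[ (fk(q,P)[1].inv()*Ro.from_euler('xyz',e)) for q,x,e in D]; RT=Rt[0]
if __name__=="__main__":
    print(P.round(4),abs(r.fun).max(),[t.as_rotvec().round(3).tolist() for t in Rt])
def ik(x,R,q0):
    def f(q):
        y,S=fk(q,P);return np.r_[(y-x)*10,((S*RT).inv()*R).as_rotvec()]
    s=least_squares(f,q0);return s.x,abs(s.fun).max()
E
cat > path.py <<'E'
import numpy as np
from scipy.spatial.transform import Rotation as Ro
yaw=-.1056;rk=np.array([.6095,-.0006,0]);RW=Ro.from_euler('z',yaw)
def pose(th,al,rx=-.117):   # rack-frame TCP (m) for roll th, coaster angle al (deg)
    t,a=np.radians([th,al]);Pp=np.array([3+8*max(.5,np.sin(min(a,np.pi/2))),20.])
    U=Pp+65*np.array([np.cos(a),np.sin(a)]);B=U-21*np.array([np.cos(t),np.sin(t)])
    T=B+23.6*np.array([-np.sin(t),np.cos(t)]);return T
def world(T,th,rx=-.117):
    R=RW*Ro.from_euler('x',np.radians(th))*Ro.from_euler('xyz',[np.pi,0,np.pi])
    return rk+RW.apply([rx,T[0]/1e3,T[1]/1e3]),R
E
python3 - <<'E'
from kin import *;from path import *
import kin
print(P.round(4),abs(r.fun).max(),[t.as_rotvec().round(3).tolist() for t in Rt])
q=np.array([.1,.5,1.7,0,.95,-1.36])
for th,al in((0,0),(15,15),(30,30),(45,45),(60,60),(62,75),(65,90),(68,105)):
    T=pose(th,al);x,R=world(T,th);q,e=ik(x,R,q);w=fk(q,P)[0]-R.apply([0,0,P[5]]);print(th,al,T.round(1),q.round(2),round(e,4),"wrist",w.round(3))
E
```

```text
[3.000e-04 2.214e-01 4.236e-01 4.060e-02 4.475e-01 2.706e-01 3.670e-02
 1.000e-04] 0.00020904163161017397 [[0.001, 0.0, 1.571], [0.0, 0.0, 1.57], [-0.0, -0.0, 1.571], [-0.0, 0.0, 1.571], [-0.0, -0.0, 1.571]]
0 0 [51.  43.6] [ 0.05  0.4   1.81  0.    0.94 -1.41] 0.0 wrist [0.499 0.062 0.314]
15 15 [43.4 54.2] [-0.11  0.37  1.84  0.32  0.95 -1.76] 0.0 wrist [ 0.49  -0.015  0.316]
30 30 [33.3 62.4] [-0.26  0.41  1.85  0.6   1.06 -2.07] 0.0 wrist [ 0.482 -0.09   0.297]
45 45 [23.1 67.8] [-0.39  0.49  1.83  0.81  1.23 -2.3 ] 0.0 wrist [ 0.475 -0.156  0.259]
60 60 [11.5 69.9] [-0.49  0.62  1.8   0.95  1.41 -2.47] 0.0 wrist [ 0.47  -0.21   0.205]
62 75 [-3.1 75.3] [-0.53  0.63  1.78  0.95  1.46 -2.48] 0.0 wrist [ 0.468 -0.229  0.202]
65 90 [-19.3  75.9] [-0.56  0.67  1.75  0.95  1.52 -2.51] 0.0 wrist [ 0.465 -0.251  0.19 ]
68 105 [-35.6  72.2] [-0.6   0.72  1.72  0.95  1.57 -2.54] 0.0 wrist [ 0.463 -0.273  0.174]
```

To row units: -255 mm / 750 = -0.34, -240 mm / 750 = -0.32, -0.05 rad / 2 = -0.025.

Request:
{"fn": "arm_command", "kwargs": {
  "plan": [
    [[0,0,-0.02,0,0,0,1],[0,0,-0.0533,0,0,0,1],[0,0,-0.0933,0,0,0,1],[0,-0.04,-0.12,0,0,-0.01,1],[0,-0.1,-0.12,0,0,-0.025,1],[0,-0.16,-0.12,0,0,-0.04,1],[0,-0.22,-0.12,0,0,-0.06,1],[-0.0027,-0.28,-0.12,0,0,-0.0645,1],[-0.0027,-0.32,-0.12,0,0,-0.0645,1],[-0.0027,-0.34,-0.12,0,0,-0.0645,1],[-0.0027,-0.34,-0.12,0,0,-0.0645,1]]
  ],
  "squeeze": 60
}}

```text
time_s: 12.05
ee_pos: [0.3803, 0.0713, 0.1202]
eef_rot: [-3.141, 0.0, 3.034]
force: [0.1, 0.6, -2.2]
grip_width: 0.0135
grip_force: 60.0
```

```bash
cat > path.py <<'E'
import numpy as np
from scipy.spatial.transform import Rotation as Ro
yaw=-.1056;rk=np.array([.6095,-.0006,0]);RW=Ro.from_euler('z',yaw)
cs=lambda a:np.array([np.cos(a),np.sin(a)])
def pose(th,al,rho=24):   # rack-frame TCP (y,z mm) for roll th, coaster angle al (deg), inner blade edge at rho
    t,a=np.radians([th,al]);Pp=np.array([3+8*max(.5,np.sin(min(a,np.pi/2))),20.])
    return Pp+rho*cs(a)+21*cs(t)+23.6*cs(t+np.pi/2)
def world(T,th,rx=-.117):
    R=RW*Ro.from_euler('x',np.radians(th))*Ro.from_euler('xyz',[np.pi,0,np.pi])
    return rk+RW.apply([rx,T[0]/1e3,T[1]/1e3]),R
E
python3 - <<'E'
from h import *
from kin import *;from path import *
q=np.array([.1,.5,1.7,0,.95,-1.36])
for th,al,rho in((0,0,24),(30,30,24),(60,60,24),(62,62,24),(62,75,26),(62,90,32),(62,100,38),(62,108,42)):
    T=pose(th,al,rho);x,R=world(T,th);q,e=ik(x,R,q);print(th,al,T.round(1),q.round(2),round(e,4))
for rx in(-.235,-.117): goto(*world((52,35.),0,rx))
E
```

```text
0 0 [52.  43.6] [ 0.05  0.4   1.81  0.    0.94 -1.41] 0.0
30 30 [34.2 62.9] [-0.26  0.41  1.85  0.6   1.06 -2.07] 0.0
60 60 [12.  70.8] [-0.49  0.62  1.8   0.95  1.41 -2.47] 0.0
62 62 [10.4 70.8] [-0.5   0.64  1.79  0.96  1.44 -2.48] 0.0
62 75 [ 6.5 74.7] [-0.51  0.63  1.79  0.96  1.45 -2.48] 0.0
62 90 [ 0.  81.6] [-0.52  0.62  1.78  0.95  1.46 -2.47] 0.0
62 100 [-6.6 87. ] [-0.53  0.61  1.77  0.94  1.48 -2.47] 0.0
62 108 [-13.   89.6] [-0.54  0.61  1.77  0.93  1.49 -2.46] 0.0
t 12.05 shift mm [-0.5  4.7 85.2] turn [-0.0001  0.0001 -0.0025]
t 12.05 shift mm [-118.5    5.    85.2] turn [-0.0001  0.0001 -0.0025]
```

To row units: 85 mm / 750 = 0.1133, 80 mm / 750 = 0.1067, -0.002 rad / 2 = -0.001.

Request:
{"fn": "arm_command", "kwargs": {
  "plan": [
    [[0,0.0067,0.04,0,0,-0.001,1],[0,0.0067,0.08,0,0,-0.001,1],[0,0.0067,0.1067,0,0,-0.001,1],[0,0.0067,0.1133,0,0,-0.001,1],[0,0.0067,0.1133,0,0,-0.001,1],[0,0.0067,0.1133,0,0,-0.001,1]]
  ]
}}

```text
time_s: 12.65
ee_pos: [0.3818, 0.0779, 0.0359]
eef_rot: [3.141, 0.001, 3.038]
force: [0.6, 0.0, -1.3]
grip_width: 0.0137
grip_force: 60.0
```

Run:
```python
from h import *;from path import *
goto(*world((52,35.),0,-.117))
I=info("scene");p,d=cams.camera("scene");np.savez("s1.npz",p=p,d=d)
cv2.imwrite("pics/s1.png",cv2.resize(p[150:300,280:480],None,fx=4,fy=4,interpolation=2))
```

```text
t 12.65 shift mm [-117.7   -2.3    1.1] turn [0.0002 0.0011 0.0022]
```

View pics/s1.png

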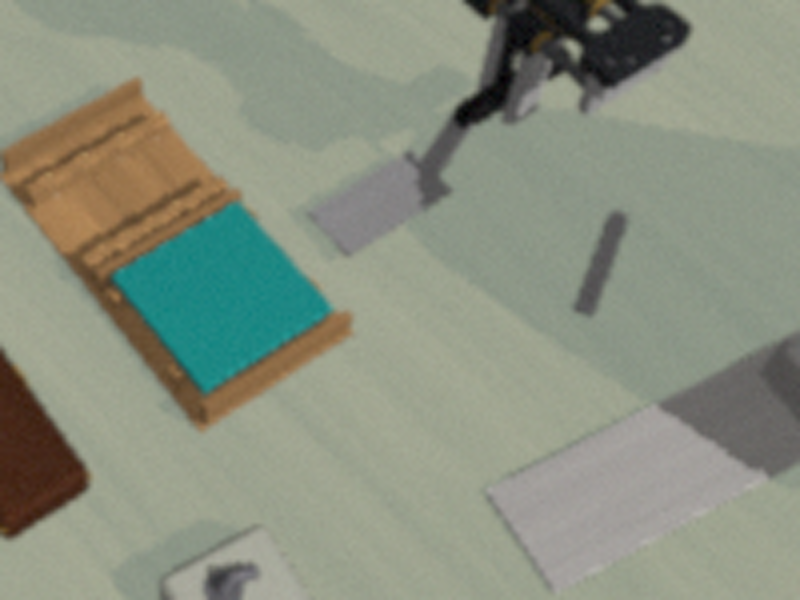

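The blade is level just ahead of the open end. Its tip corners are at crop (310,215) and (347,252), in line with the +y channel. I'll check its position in rack coordinates.

Run:
```python
from h import *;from path import *
np.set_printoptions(precision=4,suppress=True)
Z=np.load("s1.npz");I=info("scene");C=cloud(I,Z["d"])
uv=np.array([[310,215],[347,252],[412,155]])/4+[280,150]-.4
print((RW.inv().apply(plane(I,uv,.0115)-rk)*1e3).round(1))
f=lambda u,v:C[int(150+v/4)-2:int(150+v/4)+3,int(280+u/4)-2:int(280+u/4)+3].reshape(-1,3)
for u,v in((340,225),(365,205),(390,185),(220,290),(150,170)):print(RW.inv().apply(np.median(f(u,v),0)-rk)*1e3)
uv=np.array([[238,205],[110,275],[205,392],[332,312]])/4+[280,150]-.4
print("coaster",(RW.inv().apply(plane(I,uv,.028)-rk)*1e3).round(1))
```

```text
[[ -85.5   35.3   11.5]
 [ -87.    72.1   11.5]
 [-172.7   36.6   11.5]]
[-97.0686  54.9647  12.584 ]
[-119.8821   51.218    12.4467]
[-143.7286   47.7779   12.064 ]
[ 2.8416 56.2523 28.7834]
[-23.2405 -61.597    4.0889]
coaster [[-44.2  10.3  28. ]
 [ 53.6   6.7  28. ]
 [ 53.  107.8  28. ]
 [-43.5 108.4  28. ]]
```

To row units: -117 mm / 750 = -0.156, -108 mm / 750 = -0.144, 0.002 rad / 2 = 0.001.

Request:
{"fn": "arm_command", "kwargs": {
  "plan": [
    [[-0.008,-0.0027,0.0013,0,0,0.001,1],[-0.0213,-0.0027,0.0013,0,0,0.001,1],[-0.0373,-0.0027,0.0013,0,0,0.001,1],[-0.0533,-0.0027,0.0013,0,0,0.001,1],[-0.0693,-0.0027,0.0013,0,0,0.001,1],[-0.0853,-0.0027,0.0013,0,0,0.001,1],[-0.1013,-0.0027,0.0013,0,0,0.001,1],[-0.1173,-0.0027,0.0013,0,0,0.001,1],[-0.132,-0.0027,0.0013,0,0,0.001,1],[-0.144,-0.0027,0.0013,0,0,0.001,1],[-0.1533,-0.0027,0.0013,0,0,0.001,1],[-0.156,-0.0027,0.0013,0,0,0.001,1]]
  ]
}}

```text
time_s: 13.9
ee_pos: [0.498, 0.0633, 0.034]
eef_rot: [-3.142, 0.0, 3.036]
force: [-0.3, 0.1, -0.9]
grip_width: 0.0135
grip_force: 60.0
```

```bash
cat > seg.py <<'E'
from h import *;from path import *
import sys
def seg(wps,rx=-.117):
    o=ctrl.get_obs();R0=Ro.from_euler('xyz',o["eef_rot"]);p0=np.array(o["ee_pos"])
    print("t",round(float(o["time_s"]),2),p0.round(4),"force",np.round(o["force"],1),"rack TCP",(RW.inv().apply(p0-rk)*1e3).round(1))
    for w in wps:
        x,R=world(pose(*w),w[0],rx) if len(w)==3 else world(w[:2],0,rx)
        print(w,np.round(R0.inv().apply(x-p0)*1e3).astype(int).tolist()+np.round((R0.inv()*R).as_rotvec(),3).tolist())
E
python3 - <<'E'
from seg import *
seg([(52,40.)]+[(a,a,24) for a in range(0,36,3)])
E
```

```text
t 13.9 [0.498  0.0633 0.034 ] force [-0.3  0.1 -0.9] rack TCP [-117.7   51.8   34. ]
(52, 40.0) [-1, 0, -6, -0.0, 0.0, -0.0]
(0, 0, 24) [-1, 0, -10, -0.0, 0.0, -0.0]
(3, 3, 24) [-1, -1, -12, -0.052, 0.0, -0.0]
(6, 6, 24) [-1, -2, -14, -0.105, 0.0, -0.0]
(9, 9, 24) [-1, -4, -16, -0.157, 0.0, -0.0]
(12, 12, 24) [-1, -6, -18, -0.209, 0.0, -0.0]
(15, 15, 24) [-1, -7, -20, -0.262, 0.0, -0.0]
(18, 18, 24) [-1, -9, -22, -0.314, 0.0, -0.0]
(21, 21, 24) [-1, -11, -24, -0.367, 0.0, -0.0]
(24, 24, 24) [-1, -13, -26, -0.419, 0.0, -0.0]
(27, 27, 24) [-1, -15, -27, -0.471, 0.0, -0.0]
(30, 30, 24) [-1, -18, -29, -0.524, 0.0, -0.0]
(33, 33, 24) [-1, -20, -30, -0.576, 0.0, -0.0]
```

To row units: -26 mm / 750 = -0.0347, -24 mm / 750 = -0.032, -0.419 rad / 2 = -0.2095.

Request:
{"fn": "arm_command", "kwargs": {
  "plan": [
    [[-0.0013,0,-0.0067,0,0,0,1],[-0.0013,0,-0.012,0,0,0,1],[-0.0013,-0.0013,-0.016,-0.026,0,0,1],[-0.0013,-0.0027,-0.0187,-0.0525,0,0,1],[-0.0013,-0.0053,-0.0213,-0.0785,0,0,1],[-0.0013,-0.008,-0.024,-0.105,0,0,1],[-0.0013,-0.0093,-0.0267,-0.131,0,0,1],[-0.0013,-0.012,-0.0293,-0.157,0,0,1],[-0.0013,-0.0147,-0.032,-0.1835,0,0,1],[-0.0013,-0.0173,-0.0347,-0.2095,0,0,1],[-0.0013,-0.0173,-0.0347,-0.2095,0,0,1]]
  ]
}}

```text
time_s: 15.0
ee_pos: [0.4967, 0.0496, 0.0603]
eef_rot: [2.722, -0.0, 3.035]
force: [0.5, -0.4, -1.5]
grip_width: 0.0137
grip_force: 60.0
```

Run:
```python
from seg import *
seg([(a,a,24) for a in range(27,63,3)])
p,d=cams.camera("scene")
cv2.imwrite("pics/s2.png",cv2.resize(p[150:270,260:420],None,fx=4,fy=4,interpolation=2))
```

```text
t 15.0 [0.4967 0.0496 0.0603] force [ 0.5 -0.4 -1.5] rack TCP [-117.4   38.1   60.3]
(27, 27, 24) [0, -1, -2, -0.051, 0.0, -0.001]
(30, 30, 24) [0, -2, -4, -0.104, 0.001, -0.001]
(33, 33, 24) [0, -4, -6, -0.156, 0.001, -0.001]
(36, 36, 24) [0, -5, -8, -0.209, 0.001, -0.001]
(39, 39, 24) [0, -6, -10, -0.261, 0.001, -0.001]
(42, 42, 24) [0, -8, -12, -0.313, 0.001, -0.001]
(45, 45, 24) [0, -10, -13, -0.366, 0.001, -0.001]
(48, 48, 24) [0, -11, -15, -0.418, 0.001, -0.001]
(51, 51, 24) [0, -13, -16, -0.47, 0.001, -0.001]
(54, 54, 24) [0, -15, -18, -0.523, 0.001, -0.001]
(57, 57, 24) [0, -17, -19, -0.575, 0.001, -0.001]
(60, 60, 24) [0, -20, -20, -0.627, 0.001, -0.001]
```

View pics/s2.png

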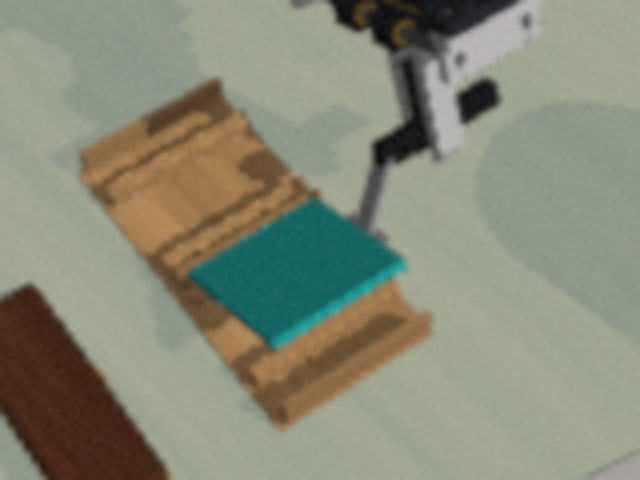

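The coaster is raised evenly on the blade. Its outer edge is up at crop (340,300), and its inner edge is at the rib at (250,235). Continuing the roll.

To row units: -20 mm / 750 = -0.0267, -19 mm / 750 = -0.0253, -0.627 rad / 2 = -0.3135.

Request:
{"fn": "arm_command", "kwargs": {
  "plan": [
    [[0,-0.0013,-0.0027,-0.0255,0,0,1],[0,-0.0027,-0.0053,-0.052,0,0,1],[0,-0.0053,-0.008,-0.078,0,0,1],[0,-0.0067,-0.0107,-0.1045,0,0,1],[0,-0.008,-0.0133,-0.1305,0,0,1],[0,-0.0107,-0.016,-0.1565,0,0,1],[0,-0.0133,-0.0173,-0.183,0,0,1],[0,-0.0147,-0.02,-0.209,0,0,1],[0,-0.0173,-0.0213,-0.235,0,0,1],[0,-0.02,-0.024,-0.2615,0,0,1],[0,-0.0227,-0.0253,-0.2875,0,0,1],[0,-0.0267,-0.0267,-0.3135,0,0,1]]
  ]
}}

```text
time_s: 16.25
ee_pos: [0.494, 0.0245, 0.0703]
eef_rot: [2.096, -0.001, 3.037]
force: [0.3, 1.0, -1.0]
grip_width: 0.0135
grip_force: 60.0
```

Run:
```python
from seg import *
print(ctrl.get_obs()["qpos"])
seg([(62,62,24),(62,65,24),(62,69,25),(62,73,26),(62,77,27),(62,81,29),(62,85,31),(62,89,33),(62,92,34),(62,95,36),(62,98,37),(62,101,38),(62,104,40),(62,107,42),(62,110,44)])
p,d=cams.camera("scene")
cv2.imwrite("pics/s3.png",cv2.resize(p[130:250,260:420],None,fx=4,fy=4,interpolation=2))
```

```text
[-0.48885271  0.61692854  1.79661945  0.94779938  1.41244643 -2.46620704]
t 16.25 [0.494  0.0245 0.0703] force [ 0.3  1.  -1. ] rack TCP [-117.5   12.8   70.3]
(62, 62, 24) [0, -1, -2, -0.036, -0.002, 0.0]
(62, 65, 24) [0, -1, -3, -0.036, -0.002, 0.0]
(62, 69, 25) [0, 0, -5, -0.036, -0.002, 0.0]
(62, 73, 26) [0, 1, -7, -0.036, -0.002, 0.0]
(62, 77, 27) [0, 1, -9, -0.036, -0.002, 0.0]
(62, 81, 29) [0, 3, -11, -0.036, -0.002, 0.0]
(62, 85, 31) [0, 4, -14, -0.036, -0.002, 0.0]
(62, 89, 33) [0, 5, -17, -0.036, -0.002, 0.0]
(62, 92, 34) [0, 4, -19, -0.036, -0.002, 0.0]
(62, 95, 36) [0, 5, -21, -0.036, -0.002, 0.0]
(62, 98, 37) [0, 5, -24, -0.036, -0.002, 0.0]
(62, 101, 38) [0, 4, -26, -0.036, -0.002, 0.0]
(62, 104, 40) [0, 4, -29, -0.036, -0.002, 0.0]
(62, 107, 42) [0, 4, -31, -0.036, -0.002, 0.0]
(62, 110, 44) [0, 4, -34, -0.036, -0.002, 0.0]
```

View pics/s3.png

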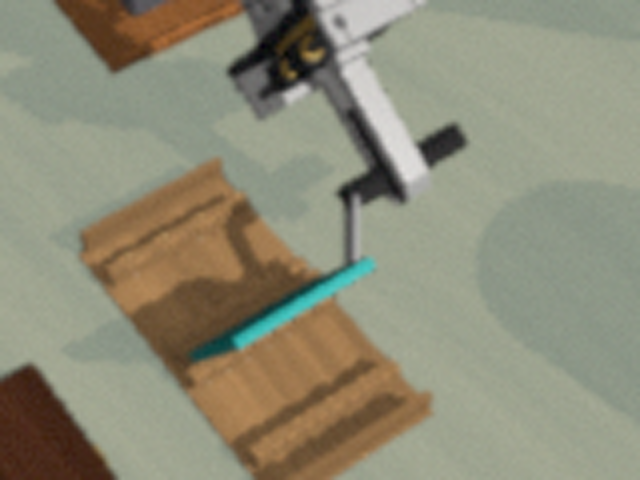

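The coaster is carried at about 60° on the blade, seen edge-on along crop (210,355)-(370,265), with its inner edge at the rib. Now I'll push it gently past vertical with the blade's inner edge.

To row units: -21 mm / 750 = -0.028, -19 mm / 750 = -0.0253, -0.036 rad / 2 = -0.018.

Request:
{"fn": "arm_command", "kwargs": {
  "plan": [
    [[0,-0.0013,-0.0027,-0.018,-0.001,0,1],[0,-0.0013,-0.004,-0.018,-0.001,0,1],[0,0,-0.0067,-0.018,-0.001,0,1],[0,0.0013,-0.0093,-0.018,-0.001,0,1],[0,0.0013,-0.012,-0.018,-0.001,0,1],[0,0.0027,-0.0147,-0.018,-0.001,0,1],[0,0.004,-0.0173,-0.018,-0.001,0,1],[0,0.0053,-0.02,-0.018,-0.001,0,1],[0,0.0067,-0.0227,-0.018,-0.001,0,1],[0,0.0053,-0.0253,-0.018,-0.001,0,1],[0,0.0067,-0.028,-0.018,-0.001,0,1]]
  ]
}}

```text
time_s: 17.4
ee_pos: [0.4924, 0.0083, 0.085]
eef_rot: [2.06, 0.001, 3.034]
force: [-0.2, 1.1, -0.9]
grip_width: 0.0134
grip_force: 60.0
```

Run:
```python
from seg import *
seg([(62,98,37),(62,101,38),(62,104,40),(62,107,42),(62,112,44),(62,118,46)])
p,d=cams.camera("scene")
I=info("scene");C=cloud(I,d);hsv=cv2.cvtColor(p,cv2.COLOR_BGR2HSV);m=(hsv[...,0]>80)&(hsv[...,0]<100)&(hsv[...,1]>120)
m[:120]=0;m[280:]=0;m[:,:250]=0;m[:,450:]=0
Q=RW.inv().apply(C[m]-rk)*1e3;print(m.sum(),np.percentile(Q,[2,50,98],axis=0).round(0))
A=np.linalg.svd(Q-np.median(Q,0),full_matrices=False)[2];print("normal",A[2].round(2))
cv2.imwrite("pics/s4.png",cv2.resize(p[130:250,260:420],None,fx=4,fy=4,interpolation=2))
```

```text
t 17.4 [0.4924 0.0083 0.085 ] force [-0.2  1.1 -0.9] rack TCP [-117.3   -3.5   85. ]
(62, 98, 37) [0, 0, -2, -0.0, 0.002, -0.0]
(62, 101, 38) [0, 0, -4, -0.0, 0.002, -0.0]
(62, 104, 40) [0, 0, -7, -0.0, 0.002, -0.0]
(62, 107, 42) [0, 0, -10, -0.0, 0.002, -0.0]
(62, 112, 44) [0, -1, -14, -0.0, 0.002, -0.0]
(62, 118, 46) [0, -4, -18, -0.0, 0.002, -0.0]
1006 [[-42. -14.  26.]
 [  8.  -2.  80.]
 [ 52.  11. 119.]]
normal [-0.28  0.91 -0.3 ]
```

To row units: -18 mm / 750 = -0.024, -15 mm / 750 = -0.02.

Request:
{"fn": "arm_command", "kwargs": {
  "plan": [
    [[0,0,-0.0027,0,0,0,1],[0,0,-0.0053,0,0,0,1],[0,0,-0.008,0,0,0,1],[0,0,-0.0107,0,0,0,1],[0,0,-0.0133,0,0,0,1],[0,-0.0013,-0.016,0,0,0,1],[0,-0.0027,-0.02,0,0,0,1],[0,-0.004,-0.024,0,0,0,1],[0,-0.004,-0.024,0,0,0,1],[0,-0.004,-0.024,0,0,0,1],[0,-0.004,-0.024,0,0,0,1]]
  ]
}}

```text
time_s: 18.55
ee_pos: [0.4906, -0.0086, 0.0908]
eef_rot: [2.06, 0.001, 3.034]
force: [0.1, 0.4, -1.1]
grip_width: 0.0137
grip_force: 60.0
```

Run:
```python
from seg import *
o=ctrl.get_obs();print((RW.inv().apply(np.array(o["ee_pos"])-rk)*1e3).round(1))
p,d=cams.camera("scene")
I=info("scene");C=cloud(I,d);hsv=cv2.cvtColor(p,cv2.COLOR_BGR2HSV);m=(hsv[...,0]>80)&(hsv[...,0]<100)&(hsv[...,1]>120)
m[:120]=0;m[280:]=0;m[:,:250]=0;m[:,450:]=0
Q=RW.inv().apply(C[m]-rk)*1e3;print(m.sum(),np.percentile(Q,[2,50,98],axis=0).round(0))
cv2.imwrite("pics/s5.png",cv2.resize(p[130:250,260:420],None,fx=4,fy=4,interpolation=2))
```

```text
[-117.4  -20.5   90.8]
1082 [[-42. -87.  27.]
 [  8. -38.  32.]
 [ 52.   9.  37.]]
```

View pics/s5.png

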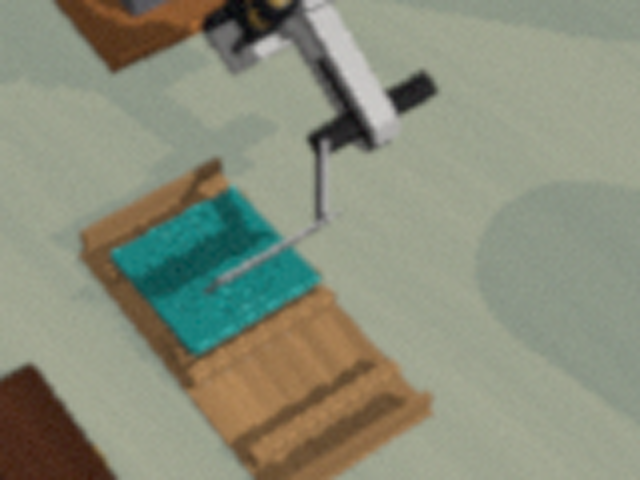

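The coaster has flipped: it lies ringed side up in the -y bay, with its near edge resting on the rib at crop (320,280). The turner is clear above it. I'll fit its tilt and plan the return.

```bash
cat > tilt.py <<'E'
from seg import *
def tilt(n):
    p,d=cams.camera(n);C=cloud(info(n),d);hsv=cv2.cvtColor(p,cv2.COLOR_BGR2HSV);m=(hsv[...,0]>80)&(hsv[...,0]<100)&(hsv[...,1]>120)
    Q=RW.inv().apply(C[m]-rk)*1e3;Q=Q[(abs(Q[:,0])<80)&(abs(Q[:,1])<130)&(Q[:,2]>10)&(Q[:,2]<60)]
    A=np.c_[Q[:,:2],np.ones(len(Q))];s=np.linalg.lstsq(A,Q[:,2],rcond=None)[0]
    print(n,len(Q),"slopes deg",np.degrees(np.arctan(s[:2])).round(2),"range",np.percentile(Q,[1,99],axis=0).round(0).tolist())
E
python3 - <<'E'
from tilt import *
tilt("scene");tilt("top")
o=ctrl.get_obs();p=np.array(o["ee_pos"])
R=Ro.from_euler('xyz',o["eef_rot"])
goto(p+[0,0,.09],R);goto([.40,.10,.175],down(2.98));goto([.438,.321,.12],down(2.9068))
E
```

```text
scene 1080 slopes deg [-0.19  3.74] range [[-44.0, -88.0, 26.0], [52.0, 10.0, 37.0]]
top 1183 slopes deg [-0.01  4.2 ] range [[-43.0, -86.0, 26.0], [50.0, -8.0, 36.0]]
t 18.7 shift mm [ -0.1  79.5 -42.3] turn [0. 0. 0.]
t 18.7 shift mm [101.7 120.5  47.2] turn [ 1.0818 -0.0285  0.0492]
t 18.7 shift mm [ 87.6 177.  270.6] turn [ 1.0806 -0.0681  0.1151]
```

To row units: 120 mm / 750 = 0.16, 112 mm / 750 = 0.1493, 0.12 rad / 2 = 0.06.

Request:
{"fn": "arm_command", "kwargs": {
  "plan": [
    [[0,0.0333,-0.0173,0,0,0,1],[0,0.0733,-0.0387,0,0,0,1],[0,0.1067,-0.056,0,0,0,1],[0.0267,0.12,-0.04,0.06,0,0,1],[0.0533,0.1267,-0.02,0.13,0,0.005,1],[0.08,0.14,0,0.2,-0.005,0.01,1],[0.1067,0.1493,0.0267,0.27,-0.005,0.015,1],[0.1333,0.16,0.0533,0.34,-0.01,0.02,1],[0.136,0.16,0.0627,0.41,-0.01,0.02,1],[0.136,0.16,0.0627,0.48,-0.014,0.0245,1],[0.136,0.16,0.0627,0.541,-0.014,0.0245,1],[0.136,0.16,0.0627,0.541,-0.014,0.0245,1]]
  ]
}}

```text
time_s: 19.9
ee_pos: [0.3996, 0.1012, 0.1749]
eef_rot: [-3.139, 0.0, 2.984]
force: [-1.3, -0.0, -1.6]
grip_width: 0.0133
grip_force: 60.0
```

Run:
```python
from tilt import *
goto([.438,.321,.12],down(2.9068));print(ctrl.get_obs()["eef_rot"]);tilt("scene")
```

```text
t 19.9 shift mm [ -3.5 223.3  54.4] turn [-0.0026  0.0005  0.0773]
[-3.13896121e+00  4.25499713e-04  2.98406635e+00]
scene 1138 slopes deg [-0.25  3.84] range [[-43.0, -88.0, 26.0], [52.0, 10.0, 37.0]]
```

To row units: 223 mm / 750 = 0.2973, 210 mm / 750 = 0.28, 0.077 rad / 2 = 0.0385.

Request:
{"fn": "arm_command", "kwargs": {
  "plan": [
    [[0,0.0533,0,0,0,0.005,1],[-0.0013,0.1133,0.0133,0,0,0.015,1],[-0.0027,0.1733,0.0333,0,0,0.03,1],[-0.004,0.2333,0.0533,0,0,0.0385,1],[-0.004,0.28,0.072,0,0,0.0385,1],[-0.004,0.2973,0.072,0,0,0.0385,1],[-0.004,0.2973,0.072,0,0,0.0385,1],[-0.004,0.2973,0.072,0,0,0.0385,1]]
  ]
}}

```text
time_s: 20.75
ee_pos: [0.4387, 0.3179, 0.121]
eef_rot: [3.141, -0.001, 2.902]
force: [-1.0, -0.5, -0.8]
grip_width: 0.0134
grip_force: 60.0
```

Run:
```python
from h import *
goto([.438,.321,.0305],down(2.9068))
I=info("scene");p,d=cams.camera("scene");C=cloud(I,d)
cv2.imwrite("pics/s6.png",cv2.resize(p[180:320,380:540],None,fx=4,fy=4,interpolation=2))
```

```text
t 20.75 shift mm [ 1.3  2.8 90.5] turn [ 0.0005 -0.0008 -0.0044]
```

View pics/s6.png

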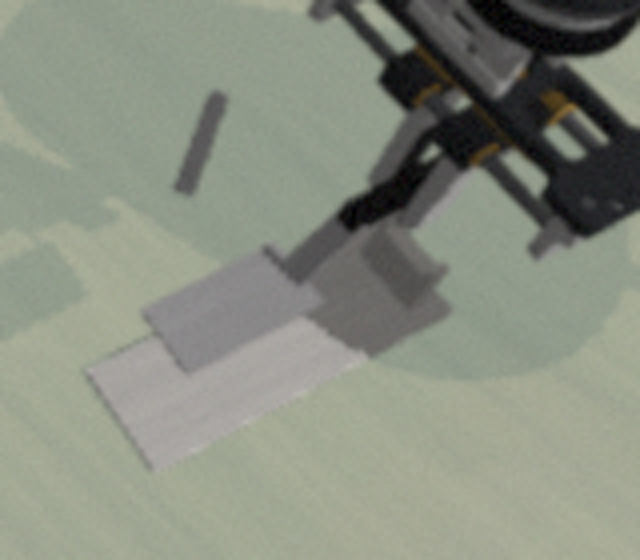

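The turner is held level above its rest, blade at crop (230,310) and saddle at (405,265). Lower and release.

To row units: 90 mm / 750 = 0.12, 87 mm / 750 = 0.116, -0.004 rad / 2 = -0.002.

Request:
{"fn": "arm_command", "kwargs": {
  "plan": [
    [[0.0013,0.0027,0.04,0,0,-0.002,1],[0.0013,0.0027,0.0733,0,0,-0.002,1],[0.0013,0.0027,0.096,0,0,-0.002,1],[0.0013,0.0027,0.1093,0,0,-0.002,1],[0.0013,0.0027,0.116,0,0,-0.002,1],[0.0013,0.0027,0.12,0,0,-0.002,1],[0.0013,0.0027,0.12,0,0,-0.002,1]]
  ]
}}

```text
time_s: 21.5
ee_pos: [0.4382, 0.3212, 0.0311]
eef_rot: [3.141, 0.0, 2.907]
force: [-0.1, 0.7, -0.8]
grip_width: 0.0135
grip_force: 60.0
```

Request:
{"fn": "arm_command", "kwargs": {
  "plan": [
    [[0,0,0,0,0,0,0.3],[0,0,0,0,0,0,0.1],[0,0,0,0,0,0,0],[0,0,0,0,0,0,0],[0,0,-0.0267,0,0,0,0],[0,0,-0.08,0,0,0,0],[0,0,-0.1333,0,0,0,0],[0.0533,0,-0.1733,0,0,0,0],[0.08,0,-0.2,0,0,0,0],[0.08,0,-0.2,0,0,0,0],[0.08,0,-0.2,0,0,0,0]]
  ]
}}

```text
time_s: 22.6
ee_pos: [0.3797, 0.3353, 0.1805]
eef_rot: [3.141, 0.0, 2.908]
force: [-0.1, 0.6, -0.5]
grip_width: 0.0472
grip_force: 0.0
```

Run:
```python
from tilt import *
o=ctrl.get_obs();print(o["ee_pos"],o["force"],o["grip_width"])
tilt("scene");p,d=cams.camera("scene");cv2.imwrite("pics/s7.png",cv2.resize(p[90:330,180:520],None,fx=2.3,fy=2.3,interpolation=2))
C=cloud(info("scene"),d);V=p.max(2);k=np.zeros(V.shape,bool);k[225:275,440:500]=1;m=k&(V<60)&(C[...,2]>.04)&(C[...,2]<.075)
Q=C[m];print("handle",m.sum(),np.median(Q,0).round(3),np.percentile(Q[:,2],[10,90]),"yaw",np.degrees(np.arctan(np.polyfit(Q[:,0],Q[:,1],1)[0])).round(1))
```

```text
[0.37972036 0.33531757 0.180512  ] [-0.05629931  0.55098367 -0.46182997] 0.0471655204519634
scene 1137 slopes deg [-0.14  3.86] range [[-44.0, -88.0, 26.0], [52.0, 10.0, 37.0]]
handle 263 [0.44  0.323 0.058] [0.05075595 0.06055267] yaw -13.9
```

View pics/s7.png

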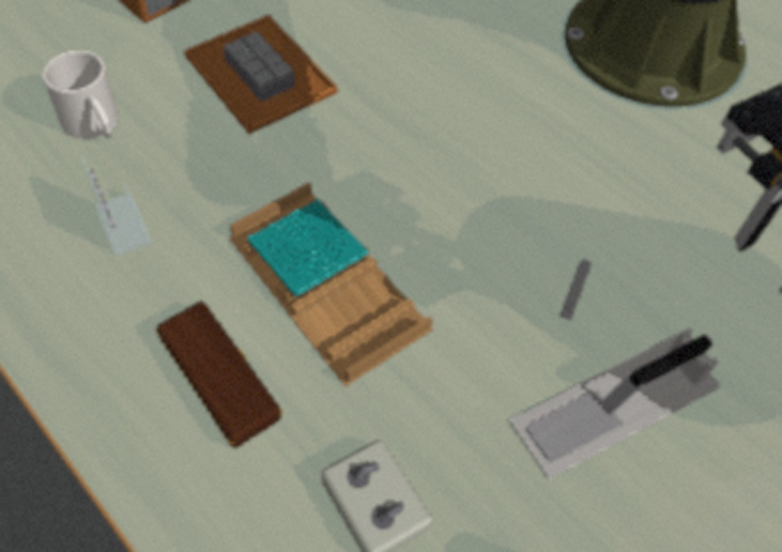

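The picture shows the coaster ringed side up in the other bay (310,245), the organiser in the tray (258,63) and the turner on its rest (615,400). The bystanders are in place. Handing in.

```bash
python3 -c "
from station import ctrl
print(ctrl.hand_in())"
```

```text
the job is handed in; nothing more can be done
None
```

I handed the job in at about 23 s, with no verdict shown: the coaster is flipped ringed side up in the other bay (its inner edge rests on the rib, about 4° from flat), the organiser stands in the tray, the turner is back on its rest, and no bystander looked moved in the last picture.

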